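# Load and wind up the hand-cranked dishwasher

## Robot

A 6-joint arm with a two-finger parallel gripper is mounted at the origin on the work surface. World frame = base frame: x ahead of the robot, y to its left, z up, the work surface at z = 0. Lengths are in m, angles in rad, forces in N, time in s.
With the tool pointing down it reaches from about 0.25 to 0.725 m from the base axis. Payload 4 kg.
Tool frame: the origin (TCP) lies at the very end of the fingers, on their centre line; the grasp point (between the pads) lies 19 mm behind it; z points along the fingers, y is the line along which they close (so a half turn about z gives the same grasp; the last joint's range is limited). The gripper opens to 85 mm and grips with 20 to 120 N. Pads are 22 mm wide; open, the fingers measure 114 mm over their backs; the gripper's body (76 mm by 85 mm) begins 54 mm behind the grasp point. The pads swing forward as they close: fully open they stand 13 mm farther back than shut.
Start: joints at [-1.136, 0.241, 0.005, 1.335, 0, 1.571], TCP at [0.211, -0.453, 0.231] pointing down, gripper open.
Joint ranges: [-2.72, 2.72], [-1.05, 1.87], [-1.09, 1.28], [-1.99, 2.15], [-1.42, 1.44], [-3.14, 3.14]. Speed limits (rad/s): [2.79, 2.79, 3.14, 3.14, 3.14, 3.14].

## Interface

Orientations are given as a unit quaternion [x, y, z, w].
In Python, from workcell import monitor, viewer, job gives the robot as it stands.
- The arm moves only by the tool arm_command, never from a script. Its argument "increments" is a list of rows, each an object of numbers: "dx", "dy", "dz": the shift along the tool's x, y, z in cm; "wx", "wy", "wz": the turn, a rotation vector about the tool's x, y, z in rad; "grip": the finger opening in cm, from 0 to 8.54. In form: [{"dx": .., "dy": .., "dz": .., "wx": .., "wy": .., "wz": .., "grip": ..}, ...]. A call has 1 to 10 rows; each row is the pose to reach, as a shift and turn from the pose commanded when the call began, along the tool's axes at that moment; what a row does not reach only later rows make up. A row lasts 1/10 s, in which the tool goes at most 50 mm and 8.59 degrees, less where a joint would pass 70% of its speed; a pose out of reach is approached as far as the arm can. A call with a gripper value outside its range is refused whole. The fingers move at their own pace and stop on an object; the grip force is fixed at half the most. Time passes only in rows, so rows that repeat a pose let the fingers close. It gives the time, the measured TCP pose, the force, the opening and the grip force at its end, in the units of the state.
- monitor.get_obs(): the state, without advancing time (a new reading comes with each control period).
- viewer.camera(name): name is "side" or "top"; returns (picture, depth): 400x640x3 uint8, red, green, blue; 400x640 float32, m along the optical axis (not along the pixel's ray), 0 where there is no reading.
- viewer.get_calibration(name): a dict with "fovy" (degrees; the focal length in pixels is half the picture's height over the tangent of half this angle, whatever the lens; pixels are square), "cx", "cy" (the principal point, pixels), "view" (4x4, takes a point from world to camera coordinates). Camera axes: x right, y up, looking along -z (the intrinsics and any distortion apply to the point x, -y, -z); pixel columns grow to the right and rows downward; lengths in m; the calibration is good to about 2 mm. A picture is of the moment at which its call begins. get_calibration takes no time and is no camera call.
- job.job_done(): hands the job in; it is judged then, once.
The state is a dict: "clock": time; "joint_pos": joint angles; "joint_vel": joint speeds; "tau": joint torques, N m; "eef_pos": TCP position; "tool_rot": TCP orientation; "ft_force": force on the tool from outside, world axes, zero at the start; "ft_torque": the same for the moment, N m; "grip_width": finger opening in m; "grasp_force": force on a finger pad.
Only numpy, scipy, OpenCV 4.12 (cv2) and the standard library are available. Lean on these libraries where they do the work, as an engineer would, in place of code of your own. Each camera call takes 0.05 s, during which the arm holds its last target. There are 200 camera calls.

## Task

Get the hand-cranked countertop dishwasher ready: first take the blue cleaner stick out of the stand and push it all the way down into the orange dosing tube, then wind the red crank handle clockwise, through as many turns as it takes, until the red marker stands inside the green band, and not past it. Leave the other two sticks standing in the stand, and leave the red soap bottle and the mug standing where they are.

Things in the scene. Friction and masses are not known exactly. Their poses are not given: they have to be found in the camera images.
- washer: Dishwasher, fixed. Origin on the worktop under it; x points from its crank panel to its back, y to its left seen from the robot, z up. White base 370 mm long (x -170 to +200), 300 wide. The grey crank panel slopes up to the back at 28 degrees, from x -170, z 60 to x 0, z 150 mm. Behind it, x 0 to 200, a tub, clear above z 170. The orange dosing tube is upright at x -100, y +185.
- crank_axis (a point): Where the crank's axis meets the surface of the sloping panel; orientation as washer. The axis is the panel's outward normal, (-0.469, 0, 0.883) in washer axes.
- lid_edge (a point): Middle of the lower front edge of the white lid over the tub: 280 mm above the worktop, washer x -46 mm. The lid, 30 mm thick and 310 mm wide, reaches back from here and overhangs the top of the panel: an upright gripper has no room at the upper part of the crank's circle, so lean the tool with the panel.
- crank_grip (a point): Centre of the red crank handle, 60 mm from the axis, 55 mm out from the panel. This frame turns with the crank: x points from axis to handle, z along the axis out of the panel. The handle does not spin on its arm; it is a block 30 mm along x, 18 mm along y (tangentially) and 50 mm along z, 30 to 80 mm out from the panel, on a steel arm 26 mm wide, 20 to 30 mm out.
- crank (a joint): Turn of the crank, rad; grows when wound clockwise as seen looking at the panel from outside. Hard stops at 0 and 12; starts between 0 and 3.5; stays where left; takes about 2 N at the handle. At 0 (and 6.28) the handle points straight up the slope. The marker is inside the green band from 9.0 to 11.0, in its middle at 10.0.
- marker_line (a point): The red marker, a bar 30 mm wide and 6 mm thick on a black scale at the right of the panel (washer y -128 mm). Geared to the crank, it climbs the scale by 12 mm per radian wound.
- band (a point): Centre of the green band on the scale, 24 mm along the slope; the marker is inside when its centre line is within the band.
- tube_mouth (a point): Centre of the dosing tube's flared mouth, 132 mm above the worktop; orientation as washer. The opening is 34 mm across at the top and narrows within 14 mm to a bore 20 mm across. Outside it measures 46 mm at the mouth, 32 mm below.
- tube_bottom (a point): Centre of the inner floor of the tube, 107 mm below the mouth. The blue stick, fully home, stands here and rises 43 mm out of the mouth.
- stand: Grey block, fixed, 150 mm (its x) by 50 mm (its y) by 70 mm high, with three round holes 19 mm wide and 55 mm deep at x -46, 0 and +46 mm. Place and yaw vary. Origin: centre of its underside.
- blue_stick: Rigid round stick, 16 mm in diameter, 150 mm long, blue (the cleaner stick to load). It starts upright in one of the three holes of the stand (it varies which), its foot 15 mm above the worktop, leaning up to 3 degrees. Origin: centre of its lower end; z runs up along the stick. About 40 g.
- yellow_stick: Rigid round stick, 16 mm in diameter, 150 mm long, yellow (leave it in the stand). It starts upright in one of the three holes of the stand (it varies which), its foot 15 mm above the worktop, leaning up to 3 degrees. Origin: centre of its lower end; z runs up along the stick. About 40 g.
- white_stick: Rigid round stick, 16 mm in diameter, 150 mm long, white (leave it in the stand). It starts upright in one of the three holes of the stand (it varies which), its foot 15 mm above the worktop, leaning up to 3 degrees. Origin: centre of its lower end; z runs up along the stick. About 40 g.
- soap_bottle: Red bottle with a white cap, 64 mm in diameter and 190 mm high, standing free. Origin: centre of its underside. Leave it alone.
- mug: White mug, 80 mm in diameter and 95 mm high, its handle towards its +y, standing free. Origin: centre of its underside. Leave it alone.

How it is judged:
On the way, in this order (a step that is already met when the one before it is completed fails the run):
1. the blue stick stands upright on the floor of the dosing tube (distance between blue_stick and tube_bottom below 0.01 m and angle between blue_stick's own z axis and vertical below 0.1 rad), for 0.2 s.
2. the crank is wound until the marker is inside the green band (value of joint crank between 9 and 11 rad), for 0.2 s.
At the end, for the whole second after the job is handed in: Blue stick at rest in the tube, foot within 10 mm of the tube floor's centre, under 0.1 rad from vertical; crank still, between 9.0 and 11.0 rad (marker in the green band); other sticks within 20 mm of their start, soap bottle and mug within 30 mm, all under 0.2 rad from upright (all of step 1 and all of step 2 and velocity of joint crank between -0.05 and 0.05 rad/s and linear speed of blue_stick below 0.02 m/s and distance of each of yellow_stick, white_stick from where it was at the start of the episode below 0.02 m and angle between each of yellow_stick, white_stick, soap_bottle, mug's own z axis and vertical below 0.2 rad and distance of each of soap_bottle, mug from where it was at the start of the episode below 0.03 m); the robot touches nothing.
It fails at once if the crank is wound past the green band (value of joint crank above 11 rad).
It fails at once if the yellow stick is shifted more than 20 mm or tipped (not (distance of yellow_stick from where it was at the start of the episode below 0.02 m and angle between yellow_stick's own z axis and vertical below 0.2 rad)).
It fails at once if the white stick is shifted more than 20 mm or tipped (not (distance of white_stick from where it was at the start of the episode below 0.02 m and angle between white_stick's own z axis and vertical below 0.2 rad)).
It fails at once if the soap bottle is shifted more than 30 mm or tipped (not (distance of soap_bottle from where it was at the start of the episode below 0.03 m and angle between soap_bottle's own z axis and vertical below 0.2 rad)).
It fails at once if the mug is shifted more than 30 mm or tipped (not (distance of mug from where it was at the start of the episode below 0.03 m and angle between mug's own z axis and vertical below 0.2 rad)).
It also fails if it takes over 72 s, if anything falls off the work surface, if the arm or the gripper's body presses on something with over 40 N, if the wrist force passes 120 N, or if a joint passes its speed limit or range.

## Working session

There is one attempt and no reset: what is moved stays moved. The work goes in short steps, Python scripts to look and compute and a tool call to move; the robot and the scene stay as the last step left them, time stands still between calls to the robot, and variables do not carry over. Pictures are saved under pics/ and viewed, at most 10 in all, crops included, and the job is handed in when it is done.

Besides the shell and the picture viewer there is one more tool, called after ">>>" by a JSON object that holds its "name" and its "arguments", one argument or row to a line. arm_command: Moves the arm, as the interface text tells. Its arguments: {"type":"object","properties":{"increments":{"type":"array","items":{"type":"object","properties":{"dx":{"type":"number"},"dy":{"type":"number"},"dz":{"type":"number"},"wx":{"type":"number"},"wy":{"type":"number"},"wz":{"type":"number"},"grip":{"type":"number"}}}}},"required":["increments"]}

```bash
mkdir -p pics; ls; python3 - <<'E'
from workcell import monitor, viewer
import cv2,numpy as np
o=monitor.get_obs(); print({k:np.round(v,3) for k,v in o.items()})
for n in("side","top"):
    p,d=viewer.camera(n); cv2.imwrite(f"pics/{n}0.png",p[:,:,::-1]); np.savez(f"{n}0.npz",p=p,d=d)
    c=viewer.get_calibration(n); print(n,{k:(np.round(v,4).tolist() if not isinstance(v,str) else v) for k,v in c.items()}, (d>0).mean(), d.min(), d.max())
E
```

```text
pics
{'clock': np.float64(0.0), 'joint_pos': array([-1.136,  0.241,  0.004,  1.335, -0.   ,  1.571]), 'joint_vel': array([ 0.   ,  0.   , -0.   ,  0.   ,  0.   ,  0.001]), 'tau': array([ 1.0000e-03, -3.7232e+01,  2.5241e+01,  1.7000e-02, -0.0000e+00,
        0.0000e+00]), 'eef_pos': array([ 0.21 , -0.453,  0.23 ]), 'tool_rot': array([ 0.976,  0.216, -0.   , -0.001]), 'ft_force': array([ 0.645, -0.155, -0.201]), 'ft_torque': array([ 0.018, -0.022,  0.01 ]), 'grasp_force': np.float64(0.0), 'grip_width': np.float64(0.086)}
side {'fovy': 49.0762, 'cx': 324.1946, 'cy': 193.5359, 'view': [[-0.9007, -0.4343, 0.0142, 0.501], [0.2367, -0.463, 0.8542, -0.317], [-0.3644, 0.7727, 0.5198, -0.988], [0.0, 0.0, 0.0, 1.0]]} 0.9960703125 0.0 2.823646
top {'fovy': 49.3173, 'cx': 317.4797, 'cy': 200.0344, 'view': [[0.0037, -0.9999, -0.015, -0.0377], [0.9901, 0.0015, 0.1402, -0.5699], [-0.1401, -0.0154, 0.99, -1.3649], [0.0, 0.0, 0.0, 1.0]]} 0.99593359375 0.0 2.369233
```

View pics/side0.png

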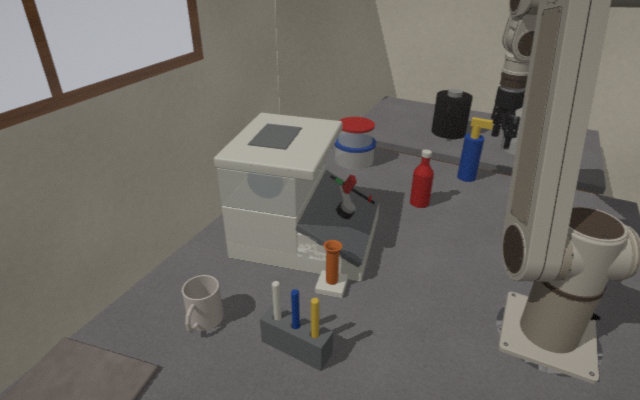

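View pics/top0.png

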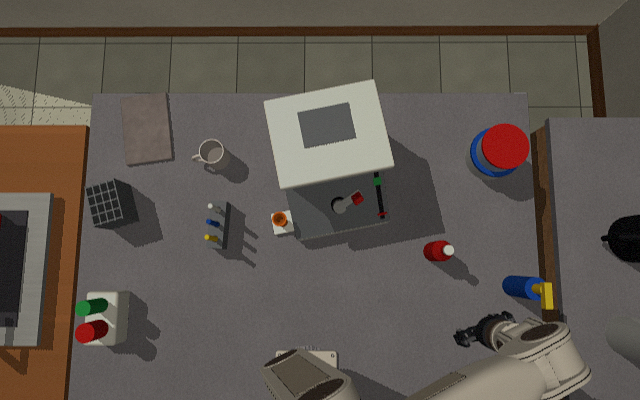

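```bash
cat > h.py <<'E'
import numpy as np,cv2
from workcell import monitor,viewer
def cal(n):
    c=viewer.get_calibration(n); f=200/np.tan(np.radians(c['fovy'])/2); return f,c['cx'],c['cy'],np.array(c['view'])
def ray(n,uv):
    f,cx,cy,V=cal(n); R,t=V[:3,:3],V[:3,3]; uv=np.atleast_2d(uv).astype(float)
    d=np.c_[(uv[:,0]-cx)/f,-(uv[:,1]-cy)/f,-np.ones(len(uv))]
    return -R.T@t, d@R      # unit depth rays
def onplane(n,uv,z):
    o,d=ray(n,uv); return o+d*((z-o[2])/d[:,2])[:,None]
def deproj(n,uv,dep):
    o,d=ray(n,uv); return o+d*np.asarray(dep)[:,None]
def tri(a,b):  # pixel in side, pixel in top -> point, gap
    o1,d1=ray('side',a);o2,d2=ray('top',b);d1,d2=d1[0],d2[0]
    s=np.linalg.lstsq(np.c_[d1,-d2],o2-o1,rcond=None)[0]
    p,q=o1+s[0]*d1,o2+s[1]*d2; return (p+q)/2,np.linalg.norm(p-q)
def proj(n,P):
    f,cx,cy,V=cal(n); p=np.atleast_2d(P)@V[:3,:3].T+V[:3,3]; return np.c_[cx-f*p[:,0]/p[:,2],cy+f*p[:,1]/p[:,2]]
def mask(p,lo,hi,box):
    h=cv2.cvtColor(p,cv2.COLOR_RGB2HSV); m=cv2.inRange(h,np.array(lo),np.array(hi)); k=np.zeros_like(m); x0,y0,x1,y1=box; k[y0:y1,x0:x1]=m[y0:y1,x0:x1]
    n,l,s,c=cv2.connectedComponentsWithStats(k); i=1+np.argmax(s[1:,4]); return l==i
E
python3 - <<'E'
from h import *
np.set_printoptions(precision=4,suppress=True)
D={n:np.load(n+'0.npz') for n in('side','top')}
col={'blue':((105,120,40),(130,255,255)),'yellow':((18,130,80),(32,255,255)),'white':((0,0,110),(179,70,255)),'orange':((3,150,90),(16,255,255)),'red':((0,150,60),(4,255,255)),'red2':((172,150,60),(179,255,255))}
box={'side':{'blue':(285,280,305,335),'yellow':(305,290,325,342),'white':(268,275,286,325),'orange':(315,235,350,290),'red':(330,170,362,200)},
 'top':{'blue':(200,214,225,229),'yellow':(200,230,225,245),'white':(203,200,221,214),'orange':(265,205,295,235),'red':(345,185,368,210)}}
for k in box['side']:
    ends=[]
    for n in('side','top'):
        m=mask(D[n]['p'],*col[k],box[n][k]); ys,xs=np.nonzero(m); uv=np.c_[xs,ys]
        P=deproj(n,uv,D[n]['d'][m]); P=P[D[n]['d'][m]>0]
        vx,vy,x0,y0=cv2.fitLine(uv.astype(np.float32),cv2.DIST_L2,0,.01,.01).ravel()
        t=(uv-[x0,y0])@[vx,vy]; e=[[x0+vx*s,y0+vy*s] for s in(t.min(),t.max())]
        print(k,n,len(uv),'bbox',uv.min(0),uv.max(0),'ends',np.round(e,1).tolist(),'P min',P.min(0),'max',P.max(0),'med',np.median(P,0))
m=mask(D['top']['p'],(0,0,120),(179,60,255),(255,70,400,195)); m8=cv2.morphologyEx(m.astype(np.uint8),cv2.MORPH_CLOSE,np.ones((3,3)))
c=max(cv2.findContours(m8,cv2.RETR_EXTERNAL,cv2.CHAIN_APPROX_NONE)[0],key=cv2.contourArea)
q=cv2.approxPolyDP(c,8,True)[:,0]; W=onplane('top',q,.31); print('lid',q.tolist(),W,[np.linalg.norm(W[i]-W[i-1]) for i in range(len(W))])
P=deproj('top',np.argwhere(m)[:,::-1],D['top']['d'][m]); print('lid z',np.median(P,0))
for n in D: print(n,'cam',ray(n,[0,0])[0])
E
```

```text
blue side 268 bbox [291 290] [299 328] ends [[294.5, 289.9], [295.4, 328.0]] P min [0.4782 0.2779 0.0556] max [0.4974 0.2915 0.1669] med [0.4837 0.2883 0.1198]
blue top 58 bbox [206 219] [219 226] ends [[205.9, 220.3], [218.7, 224.8]] P min [0.4811 0.2736 0.0017] max [0.5115 0.3293 0.1681] med [0.488  0.2766 0.138 ]
yellow side 299 bbox [311 298] [318 337] ends [[314.5, 337.0], [314.5, 298.0]] P min [0.4328 0.281  0.0643] max [0.4484 0.2959 0.1662] med [0.4388 0.2913 0.1231]
yellow top 54 bbox [204 235] [217 240] ends [[204.0, 236.2], [216.9, 239.2]] P min [0.4364 0.2754 0.0029] max [0.4586 0.3367 0.1697] med [0.443  0.2791 0.1405]
white side 254 bbox [271 280] [279 319] ends [[274.3, 280.0], [275.9, 319.1]] P min [ 0.5248  0.1198 -0.0032] max [0.6447 0.2886 0.1674] med [0.5322 0.285  0.1182]
white top 26 bbox [207 203] [212 208] ends [[208.8, 208.2], [210.2, 202.8]] P min [ 0.5283  0.2713 -0.0062] max [0.5656 0.3322 0.1674] med [0.5371 0.2814 0.1621]
orange side 503 bbox [324 240] [341 283] ends [[331.4, 283.1], [332.6, 239.9]] P min [0.4767 0.0582 0.0237] max [0.5193 0.0996 0.1346]
[... 212 characters left out ...]
176] [355 192] ends [[345.0, 191.0], [352.7, 176.3]] P min [ 0.5361 -0.1617  0.1436] max [ 0.5705 -0.1335  0.1911] med [ 0.5534 -0.1442  0.1718]
red top 73 bbox [351 192] [363 204] ends [[357.4, 192.0], [357.5, 204.0]] P min [ 0.5377 -0.17    0.1426] max [ 0.578  -0.1373  0.192 ] med [ 0.5531 -0.155   0.1829]
lid [[373, 79], [263, 102], [280, 188], [393, 165]] [[ 0.8619 -0.1891  0.31  ]
 [ 0.7978  0.107   0.31  ]
 [ 0.5634  0.0576  0.31  ]
 [ 0.6248 -0.2381  0.31  ]] [np.float64(0.2421132260279933), np.float64(0.3030027535459909), np.float64(0.23956406828619395), np.float64(0.30195039896018805)]
lid z [ 0.6906 -0.0677  0.3089]
side cam [0.1662 0.8342 0.7772]
top cam [ 0.3732 -0.0578  1.4305]
```

```bash
cat >> h.py <<'E'
from scipy.spatial.transform import Rotation as Ro
def downR(psi):  # tool z down, tool x at heading psi
    x=np.array([np.cos(psi),np.sin(psi),0]); z=np.array([0,0,-1.]); return np.c_[x,np.cross(z,x),z]
def inc(p,R,o=None):
    o=o or monitor.get_obs(); R0=Ro.from_quat(o['tool_rot']).as_matrix()
    return np.r_[100*R0.T@(np.asarray(p)-o['eef_pos']), Ro.from_matrix(R0.T@R).as_rotvec()].round(2)
E
python3 - <<'E'
from h import *
np.set_printoptions(precision=4,suppress=True)
D={n:np.load(n+'0.npz') for n in('side','top')}
col={'blue':((105,120,40),(130,255,255)),'yellow':((18,130,80),(32,255,255)),'white':((0,0,110),(179,70,255))}
bs={'blue':(285,280,305,335),'yellow':(305,290,325,342),'white':(268,275,286,325)}
bt={'blue':(200,214,225,229),'yellow':(200,230,225,245),'white':(203,200,221,214)}
o=ray('side',[0,0])[0]
for k in bs:
    m=mask(D['side']['p'],*col[k],bs[k]); v,u=np.nonzero(m); P=deproj('side',np.c_[u,v],D['side']['d'][m])
    P=P[(P[:,2]>.075)&(P[:,2]<.158)&(P[:,1]>.27)]; h=P[:,:2]-o[:2]; h/=np.linalg.norm(h,axis=1)[:,None]; C=P[:,:2]+h*.008*.785
    fx=np.polyfit(P[:,2],C,1); print(k,'axis at z=.165',fx[0]*.165+fx[1],'z=.145',fx[0]*.145+fx[1],'lean',fx[0])
    mt=mask(D['top']['p'],*col[k],bt[k]); v2,u2=np.nonzero(mt); d=D['top']['d'][mt]; P2=deproj('top',np.c_[u2,v2],d); s=P2[:,2]>.16
    cap=np.c_[u2,v2][s].mean(0); print('  top-view cap',P2[s].mean(0),s.sum(), end=' ')
    e=[u[v<=v.min()+5].mean(),v.min()+2.]; print('tri',*tri(e,cap))
# tube mouth: rim points in both views
for n,b in(('side',(315,235,350,290)),('top',(262,205,298,235))):
    m=mask(D[n]['p'],(3,130,60),(18,255,255),b); v,u=np.nonzero(m); P=deproj(n,np.c_[u,v],D[n]['d'][m]); s=(P[:,2]>.126)&(P[:,2]<.14)
    A=np.c_[2*P[s,:2],np.ones(s.sum())]; print('mouth',n,s.sum(),P[s].min(0),P[s].max(0),'mid',(P[s].min(0)+P[s].max(0))/2,'z95',np.percentile(P[:,2],97))
# panel plane and handle in washer axes
yaw=.207; R=np.array([[np.cos(yaw),-np.sin(yaw)],[np.sin(yaw),np.cos(yaw)]]); O=np.array([.6366,-.0814])
for n in D:
    p,d=D[n]['p'],D[n]['d']; hsv=cv2.cvtColor(p,cv2.COLOR_RGB2HSV)
    box={'side':(325,165,380,215),'top':(340,180,395,222)}[n]; x0,y0,x1,y1=box
    red=((hsv[...,0]<6)|(hsv[...,0]>172))&(hsv[...,1]>140)&(hsv[...,2]>60); k=np.zeros_like(red);k[y0:y1,x0:x1]=red[y0:y1,x0:x1]
    v,u=np.nonzero(k); P=deproj(n,np.c_[u,v],d[k]); W=np.c_[(P[:,:2]-O)@R,P[:,2]]; q=np.array([W[:,0]+.085,W[:,2]-.105])
    S=.883*q[0]+.469*q[1]; N=-.469*q[0]+.883*q[1]
    for nm,s in(('handle',(N>.03)&(W[:,1]>-.11)),('marker',W[:,1]<-.11)):
        if s.sum(): print(n,nm,s.sum(),'s',S[s].min(),S[s].max(),S[s].mean(),'y',W[s,1].min(),W[s,1].max(),W[s,1].mean(),'n',N[s].min(),N[s].max())
    gr=(abs(hsv[...,0].astype(int)-60)<15)&(hsv[...,1]>100); k=np.zeros_like(gr); k[165:222,325:395]=gr[165:222,325:395]; v,u=np.nonzero(k)
    if len(u): P=deproj(n,np.c_[u,v],d[k]); W=np.c_[(P[:,:2]-O)@R,P[:,2]]; S=.883*(W[:,0]+.085)+.469*(W[:,2]-.105); print(n,'band s',S.min(),S.max(),'y',W[:,1].mean())
# bottle, mug
for nm,b,lo,hi in(('bottle',(415,230,460,265),(0,120,60),(6,255,255)),('mug',(190,135,230,170),(0,0,110),(30,90,255))):
    m=mask(D['top']['p'],lo,hi,b); v,u=np.nonzero(m); P=deproj('top',np.c_[u,v],D['top']['d'][m]); print(nm,np.median(P,0),P[:,2].max())
print(inc([.40,.0,.30],downR(-.1)), inc([.21,-.453,.3],downR(-.1)))
E
```

```text
blue axis at z=.165 [0.487  0.2829] z=.145 [0.4872 0.2828] lean [-0.0107  0.0072]
  top-view cap [0.489  0.2815 0.1639] 18 tri [0.4885 0.2819 0.1613] 0.0014678556033184942
yellow axis at z=.165 [0.4423 0.2856] z=.145 [0.4421 0.2855] lean [0.0086 0.003 ]
  top-view cap [0.443  0.2839 0.1639] 18 tri [0.4428 0.2843 0.162 ] 0.0006346740853484995
white axis at z=.165 [0.5347 0.28  ] z=.145 [0.5348 0.2802] lean [-0.0015 -0.0069]
  top-view cap [0.5351 0.2783 0.1641] 17 tri [0.535  0.2781 0.165 ] 6.80500906095676e-06
mouth side 119 [0.4767 0.0568 0.1261] [0.5193 0.0996 0.1346] mid [0.498  0.0782 0.1304] z95 0.1330052927709668
mouth top 88 [0.4813 0.056  0.126 ] [0.5209 0.0988 0.1368] mid [0.5011 0.0774 0.1314] z95 0.1346853131864925
side handle 140 s 0.008732033393061299 0.15003234173870408 0.022727511415541222 y -0.062018038470145136 0.9927136535439797 -0.03779301185502711 n 0.037960754868217955 0.681341571679628
side marker 12 s -0.06681438237930533 -0.06135381831913153 -0.0635901638595714 y -0.13365541968176872 -0.11601026478247653 -0.12321930744993098 n 0.0051524885790137954 0.012421487992340833
side band s 0.031912954360282006 0.15003234173870408 y -0.08317774051219563
top handle 92 s 0.014188350258518147 0.034377443991796514 0.02605103477512536 y -0.06951431223973548 -0.0396774503168539 -0.05418918701958706 n 0.03038903140591168 0.08588374620086804
top marker 24 s -0.06647792435966343 -0.059159734847909144 -0.062457480213077975 y -0.14351079708231013 -0.11383638754291839 -0.1284422215612091 n -0.0008283180090756341 0.01272745479137547
top band s -0.07459817300662572 0.4733727855883853 y -0.12218839557938506
bottle [ 0.4078 -0.3914  0.1227] 1.4305482361124446
mug [0.7275 0.3166 0.0058] 1.4305482361124446
[ 36.28 -33.11  -6.89  -0.     0.     0.53] [-0.04 -0.03 -6.95 -0.    0.    0.53]
```

>>> {"name": "arm_command", "arguments": {
  "increments": [
    {"dz":-4,"wz":-0.12,"grip":8},
    {"dx":1,"dy":-1,"dz":-7,"wz":-0.24,"grip":8},
    {"dx":4.5,"dy":-4.2,"dz":-7,"wz":-0.36},
    {"dx":8,"dy":-7.3,"dz":-7,"wz":-0.48},
    {"dx":11.5,"dy":-10.5,"dz":-7,"wz":-0.6},
    {"dx":15,"dy":-13.7,"dz":-7,"wz":-0.72},
    {"dx":18.6,"dy":-17,"dz":-7,"wz":-0.84},
    {"dx":22.2,"dy":-20.2,"dz":-7,"wz":-0.96},
    {"dx":25.8,"dy":-23.5,"dz":-7,"wz":-1.08},
    {"dx":29.3,"dy":-26.7,"dz":-7,"wz":-1.2}
  ]
}}

```text
validation failed for argument at $.in...
```

```bash
python3 - <<'E'
from h import *
o=monitor.get_obs(); print(o['clock'],o['joint_pos'].round(3),o['eef_pos'],o['ft_force'])
R=downR(3.077)
print(inc([.42,.1,.28],R),inc([.488,.2825,.25],R),inc([.488,.2825,.131],R))
E
```

```text
0.1 [-1.136  0.241  0.004  1.335 -0.     1.571] [ 0.21038471 -0.45295446  0.23051002] [-0.28571743  0.16190819  0.51725962]
[ 42.3  -41.33  -4.87  -0.    -0.    -2.64] [ 56.16 -55.01  -1.84  -0.    -0.    -2.64] [ 56.16 -54.99  10.06  -0.    -0.    -2.64]
```

>>> {"name": "arm_command", "arguments": {
  "increments": [
    {"dx":0,"dy":0,"dz":-4,"wx":0,"wy":0,"wz":-0.12,"grip":8},
    {"dx":1,"dy":-1,"dz":-7,"wx":0,"wy":0,"wz":-0.24,"grip":8},
    {"dx":4.5,"dy":-4.2,"dz":-7,"wx":0,"wy":0,"wz":-0.36,"grip":8},
    {"dx":8,"dy":-7.3,"dz":-7,"wx":0,"wy":0,"wz":-0.48,"grip":8},
    {"dx":11.5,"dy":-10.5,"dz":-7,"wx":0,"wy":0,"wz":-0.6,"grip":8},
    {"dx":15,"dy":-13.7,"dz":-7,"wx":0,"wy":0,"wz":-0.72,"grip":8},
    {"dx":18.6,"dy":-17,"dz":-7,"wx":0,"wy":0,"wz":-0.84,"grip":8},
    {"dx":22.2,"dy":-20.2,"dz":-7,"wx":0,"wy":0,"wz":-0.96,"grip":8},
    {"dx":25.8,"dy":-23.5,"dz":-7,"wx":0,"wy":0,"wz":-1.08,"grip":8},
    {"dx":29.3,"dy":-26.7,"dz":-7,"wx":0,"wy":0,"wz":-1.2,"grip":8}
  ]
}}

```text
clock: 1.1
eef_pos: [0.3639, -0.0859, 0.3012]
tool_rot: [0.682, 0.731, -0.0, 0.0]
ft_force: [1.5, -0.3, 0.4]
grip_width: 0.08
grasp_force: 0.0
```

```bash
python3 - <<'E'
from h import *
o=monitor.get_obs(); print(o['clock'],o['joint_pos'].round(3),o['eef_pos'],o['ft_force'])
R=downR(3.077)
print(inc([.42,.1,.28],R),inc([.488,.2825,.25],R),inc([.488,.2825,.131],R))
E
```

```text
1.1 [-0.232 -0.034 -0.125  1.48  -0.     1.27 ] [ 0.36394855 -0.08592944  0.30116383] [ 1.5242511  -0.32078788  0.37249581]
[18.16  6.87  2.12 -0.    0.   -1.44] [35.9  14.91  5.12 -0.    0.   -1.44] [35.9  14.91 17.02 -0.    0.   -1.44]
```

>>> {"name": "arm_command", "arguments": {
  "increments": [
    {"dx":3.6,"dy":1.5,"dz":0,"wx":0,"wy":0,"wz":-0.144,"grip":6},
    {"dx":7.2,"dy":3,"dz":0,"wx":0,"wy":0,"wz":-0.288,"grip":6},
    {"dx":10.8,"dy":4.5,"dz":0,"wx":0,"wy":0,"wz":-0.432,"grip":6},
    {"dx":14.4,"dy":6,"dz":0,"wx":0,"wy":0,"wz":-0.576,"grip":6},
    {"dx":18,"dy":7.5,"dz":1,"wx":0,"wy":0,"wz":-0.72,"grip":6},
    {"dx":21.6,"dy":9,"dz":2,"wx":0,"wy":0,"wz":-0.864,"grip":6},
    {"dx":25.2,"dy":10.5,"dz":3,"wx":0,"wy":0,"wz":-1.008,"grip":6},
    {"dx":28.8,"dy":12,"dz":4,"wx":0,"wy":0,"wz":-1.152,"grip":6},
    {"dx":32.4,"dy":13.5,"dz":5,"wx":0,"wy":0,"wz":-1.296,"grip":6},
    {"dx":35.9,"dy":14.9,"dz":5,"wx":0,"wy":0,"wz":-1.44,"grip":6}
  ]
}}

```text
clock: 2.1
eef_pos: [0.4889, 0.281, 0.249]
tool_rot: [0.03, 1.0, -0.001, -0.002]
ft_force: [0.7, 0.2, -0.1]
grip_width: 0.0596
grasp_force: 0.0
```

```bash
python3 - <<'E'
from h import *
o=monitor.get_obs(); print(o['clock'],o['joint_pos'].round(3),o['eef_pos'],o['ft_force'])
R=downR(3.077)
print(inc([.488,.2825,.131],R))
E
```

```text
2.1 [ 0.522  0.367  0.225  1.433 -0.     0.582] [0.48893522 0.28103535 0.24895719] [ 0.73759957  0.22856472 -0.11257845]
[ 0.06  0.17 11.8  -0.   -0.    0.  ]
```

>>> {"name": "arm_command", "arguments": {
  "increments": [
    {"dx":0.1,"dy":0.15,"dz":4,"wx":0,"wy":0,"wz":0,"grip":6},
    {"dx":0.1,"dy":0.15,"dz":8,"wx":0,"wy":0,"wz":0,"grip":6},
    {"dx":0.1,"dy":0.15,"dz":11.8,"wx":0,"wy":0,"wz":0,"grip":5},
    {"dx":0.1,"dy":0.15,"dz":11.8,"wx":0,"wy":0,"wz":0,"grip":3},
    {"dx":0.1,"dy":0.15,"dz":11.8,"wx":0,"wy":0,"wz":0,"grip":0.5},
    {"dx":0.1,"dy":0.15,"dz":11.8,"wx":0,"wy":0,"wz":0,"grip":0.5},
    {"dx":0.1,"dy":0.15,"dz":11.8,"wx":0,"wy":0,"wz":0,"grip":0.5},
    {"dx":0.1,"dy":0.15,"dz":11.8,"wx":0,"wy":0,"wz":0,"grip":0.5}
  ]
}}

```text
clock: 2.9
eef_pos: [0.4899, 0.282, 0.1354]
tool_rot: [0.034, 0.999, 0.001, 0.002]
ft_force: [-0.2, -0.2, -0.2]
grip_width: 0.0143
grasp_force: 58.4
```

```bash
python3 - <<'E'
from h import *
p,d=viewer.camera('side'); cv2.imwrite('pics/s1.png',cv2.resize(p[200:380,200:400,::-1],None,fx=3,fy=3))
o=monitor.get_obs(); print(o['clock'],o['eef_pos'],o['ft_force'],o['ft_torque'],o['grip_width'],o['grasp_force'])
E
```

```text
2.95 [0.4895772  0.28185121 0.13493096] [-0.15528376 -0.78937984 -0.20048368] [ 0.00187312  0.08372539 -0.01461002] 0.014310496887873288 58.41628500726074
```

>>> {"name": "arm_command", "arguments": {
  "increments": [
    {"dx":0,"dy":0,"dz":-2,"wx":0,"wy":0,"wz":0,"grip":0.5},
    {"dx":0,"dy":0,"dz":-5,"wx":0,"wy":0,"wz":0,"grip":0.5},
    {"dx":0,"dy":0,"dz":-8.5,"wx":0,"wy":0,"wz":0,"grip":0.5},
    {"dx":0,"dy":0,"dz":-12,"wx":0,"wy":0,"wz":0,"grip":0.5},
    {"dx":0,"dy":0,"dz":-15.5,"wx":0,"wy":0,"wz":0,"grip":0.5},
    {"dx":0,"dy":0,"dz":-16,"wx":0,"wy":0,"wz":0,"grip":0.5},
    {"dx":0,"dy":0,"dz":-16,"wx":0,"wy":0,"wz":0,"grip":0.5}
  ]
}}

```text
clock: 3.65
eef_pos: [0.4895, 0.2819, 0.2953]
tool_rot: [0.033, 0.999, 0.001, 0.002]
ft_force: [-1.1, 0.4, -0.7]
grip_width: 0.0142
grasp_force: 58.7
```

```bash
python3 - <<'E'
from h import *
o=monitor.get_obs(); print(o['clock'],o['joint_pos'].round(3),o['eef_pos'],o['grip_width'])
print(inc([.500,.0785,.30],downR(3.077)), inc([.500,.0785,.30],downR(2.8)))
p,d=viewer.camera('side'); cv2.imwrite('pics/s2.png',cv2.resize(p[150:390,190:430,::-1],None,fx=2.5,fy=2.5))
E
```

```text
3.65 [ 0.522  0.355  0.327  1.538 -0.     0.589] [0.489474   0.28185059 0.29532085] 0.014218937952394341
[ -2.41 -20.22  -0.51   0.     0.    -0.  ] [ -2.41 -20.22  -0.51   0.     0.     0.27]
```

View pics/s2.png

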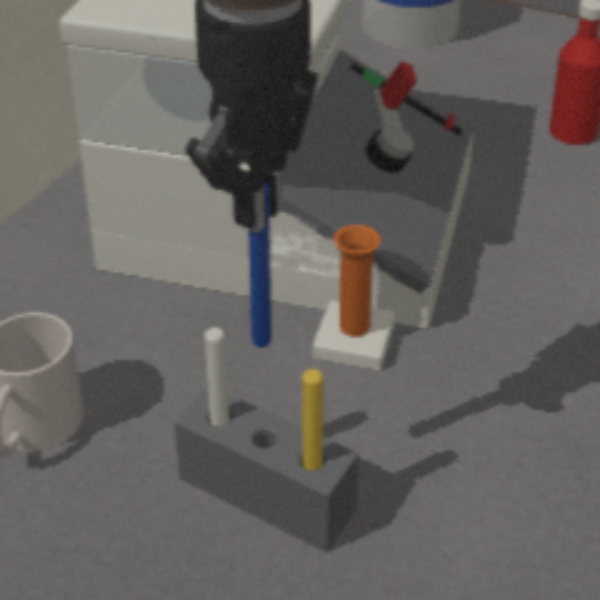

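The blue stick hangs upright from the gripper, with its foot near crop px (261,342). White and yellow still stand in the stand. The tube mouth is at crop px (357,240). Next I measure the hanging stick.

```bash
cat >> h.py <<'E'
def stick(d=None,p=None,box=(230,180,400,300)):
    if p is None: p,d=viewer.camera('side')
    m=mask(p,(105,120,40),(130,255,255),box); v,u=np.nonzero(m); P=deproj('side',np.c_[u,v],d[m]); o=ray('side',[0,0])[0]
    P=P[np.abs(P-np.median(P,0))[:,:2].max(1)<.03]
    h=P[:,:2]-o[:2]; h/=np.linalg.norm(h,axis=1)[:,None]; C=P[:,:2]+h*.008*.785
    z=P[:,2]; lo,hi=z.min(),z.max(); s=(z>lo+.006)&(z<hi-.006); f=np.polyfit(z[s],C[s],1)
    return f[0],f[0]*lo+f[1],lo,hi,(u.min(),u.max(),v.min(),v.max())
E
python3 - <<'E'
from h import *
print(stick()); o=monitor.get_obs(); print(o['eef_pos'])
E
```

```text
(array([-0.0076502 ,  0.00111822]), array([0.48768902, 0.28177671]), np.float64(0.17811587069131785), np.float64(0.2897731799719271), (np.int64(291), np.int64(298), np.int64(242), np.int64(288)))
[0.48827031 0.28117549 0.29233523]
```

>>> {"name": "arm_command", "arguments": {
  "increments": [
    {"dx":-0.5,"dy":-4,"dz":0,"wx":0,"wy":0,"wz":0,"grip":0.5},
    {"dx":-1,"dy":-8.2,"dz":0,"wx":0,"wy":0,"wz":0,"grip":0.5},
    {"dx":-1.5,"dy":-12.4,"dz":0,"wx":0,"wy":0,"wz":0,"grip":0.5},
    {"dx":-2,"dy":-16.4,"dz":0,"wx":0,"wy":0,"wz":0,"grip":0.5},
    {"dx":-2.3,"dy":-19,"dz":0,"wx":0,"wy":0,"wz":0,"grip":0.5},
    {"dx":-2.5,"dy":-20.2,"dz":0,"wx":0,"wy":0,"wz":0,"grip":0.5},
    {"dx":-2.5,"dy":-20.2,"dz":0,"wx":0,"wy":0,"wz":0,"grip":0.5},
    {"dx":-2.5,"dy":-20.2,"dz":0,"wx":0,"wy":0,"wz":0,"grip":0.5}
  ]
}}

```text
clock: 4.55
eef_pos: [0.5, 0.0789, 0.2925]
tool_rot: [0.033, 0.999, 0.0, -0.001]
ft_force: [0.3, -0.6, 0.8]
grip_width: 0.0143
grasp_force: 58.8
```

```bash
python3 - <<'E'
from h import *
p,d=viewer.camera('side'); r=stick(d,p,(290,120,380,240)); print(r); o=monitor.get_obs(); print(o['eef_pos'],o['joint_pos'].round(2))
m=mask(p,(3,150,90),(16,255,255),(315,230,350,290)); v,u=np.nonzero(m); P=deproj('side',np.c_[u,v],d[m]); s=(P[:,2]>.126)&(P[:,2]<.14);print((P[s].min(0)+P[s].max(0))/2)
# image check: tube axis column vs stick axis column
for a,b in((r[4][3]-8,r[4][3]-1),):
    mb=mask(p,(105,120,40),(130,255,255),(290,120,380,240)); vv,uu=np.nonzero(mb); print('stick foot col',uu[vv>=a].mean())
t=[.5*(u[v==k].min()+u[v==k].max()) for k in range(258,275)]; print('tube cols',t[0],t[-1]); print('proj axis',proj('side',[[.5,.0785,.132],[.5,.0785,.06],[.5,.0785,.178]]))
cv2.imwrite('pics/s3.png',cv2.resize(p[130:300,250:420,::-1],None,fx=3.5,fy=3.5))
E
```

```text
(array([ 0.01144026, -0.00010443]), array([0.49730111, 0.07879476]), np.float64(0.1752996788924871), np.float64(0.28792224508138875), (np.int64(331), np.int64(337), np.int64(190), np.int64(232)))
[0.50001277 0.07934255 0.29269682] [0.16 0.24 0.16 1.49 0.   0.22]
[0.49802637 0.07889631 0.13043648]
stick foot col 333.3125
tube cols 332.0 332.0
proj axis [[331.96405253 244.97365042]
 [331.28003609 268.17305626]
 [332.42742099 229.25783978]]
```

View pics/s3.png

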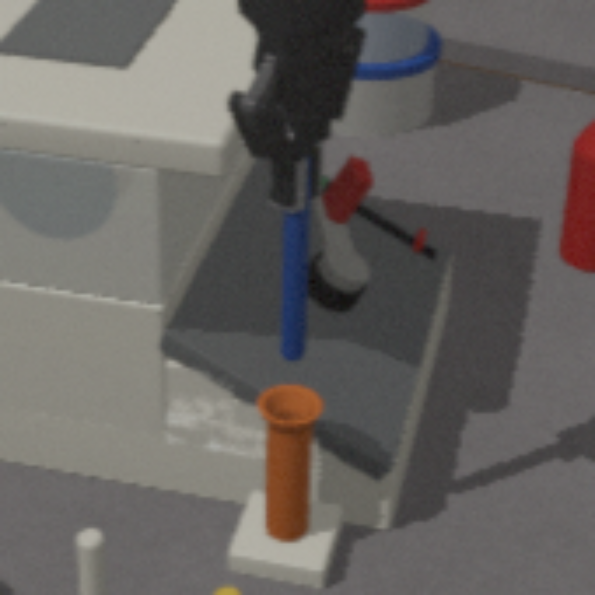

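The stick foot (crop px 292,357) sits over the tube mouth (crop px 291,402), within about 1 mm. Descending.

>>> {"name": "arm_command", "arguments": {
  "increments": [
    {"dx":0,"dy":0,"dz":2,"wx":0,"wy":0,"wz":0,"grip":0.5},
    {"dx":0,"dy":0,"dz":3.5,"wx":0,"wy":0,"wz":0,"grip":0.5},
    {"dx":0,"dy":0,"dz":4.5,"wx":0,"wy":0,"wz":0,"grip":0.5},
    {"dx":0,"dy":0,"dz":5.5,"wx":0,"wy":0,"wz":0,"grip":0.5},
    {"dx":0,"dy":0,"dz":6.5,"wx":0,"wy":0,"wz":0,"grip":0.5},
    {"dx":0,"dy":0,"dz":7.5,"wx":0,"wy":0,"wz":0,"grip":0.5},
    {"dx":0,"dy":0,"dz":8.5,"wx":0,"wy":0,"wz":0,"grip":0.5}
  ]
}}

```text
clock: 5.3
eef_pos: [0.5003, 0.0784, 0.2077]
tool_rot: [0.033, 0.999, 0.0, 0.0]
ft_force: [-0.2, 0.3, -0.4]
grip_width: 0.0143
grasp_force: 58.7
```

>>> {"name": "arm_command", "arguments": {
  "increments": [
    {"dx":0,"dy":0,"dz":1.5,"wx":0,"wy":0,"wz":0,"grip":0.5},
    {"dx":0,"dy":0,"dz":3,"wx":0,"wy":0,"wz":0,"grip":0.5},
    {"dx":0,"dy":0,"dz":4.5,"wx":0,"wy":0,"wz":0,"grip":0.5},
    {"dx":0,"dy":0,"dz":5.5,"wx":0,"wy":0,"wz":0,"grip":0.5},
    {"dx":0,"dy":0,"dz":6,"wx":0,"wy":0,"wz":0,"grip":0.5},
    {"dx":0,"dy":0,"dz":6,"wx":0,"wy":0,"wz":0,"grip":0.5}
  ]
}}

```text
clock: 5.9
eef_pos: [0.4998, 0.0781, 0.1477]
tool_rot: [0.033, 0.999, -0.0, -0.001]
ft_force: [0.4, 0.9, -1.2]
grip_width: 0.0142
grasp_force: 58.7
```

Now I lower slowly to contact, then release.

>>> {"name": "arm_command", "arguments": {
  "increments": [
    {"dx":0,"dy":0,"dz":0.3,"wx":0,"wy":0,"wz":0,"grip":0.5},
    {"dx":0,"dy":0,"dz":0.5,"wx":0,"wy":0,"wz":0,"grip":0.5},
    {"dx":0,"dy":0,"dz":0.6,"wx":0,"wy":0,"wz":0,"grip":0.5},
    {"dx":0,"dy":0,"dz":0.6,"wx":0,"wy":0,"wz":0,"grip":0.5}
  ]
}}

```text
clock: 6.3
eef_pos: [0.5015, 0.0784, 0.1445]
tool_rot: [0.033, 0.999, 0.0, 0.002]
ft_force: [-1.0, 0.2, 7.3]
grip_width: 0.0139
grasp_force: 59.6
```

>>> {"name": "arm_command", "arguments": {
  "increments": [
    {"dx":0,"dy":0,"dz":0,"wx":0,"wy":0,"wz":0,"grip":2.5},
    {"dx":0,"dy":0,"dz":0,"wx":0,"wy":0,"wz":0,"grip":4},
    {"dx":0,"dy":0,"dz":0,"wx":0,"wy":0,"wz":0,"grip":4},
    {"dx":0,"dy":0,"dz":-4,"wx":0,"wy":0,"wz":0,"grip":4},
    {"dx":0,"dy":0,"dz":-8,"wx":0,"wy":0,"wz":0,"grip":4},
    {"dx":0,"dy":0,"dz":-12.5,"wx":0,"wy":0,"wz":0,"grip":4},
    {"dx":0,"dy":0,"dz":-17,"wx":0,"wy":0,"wz":0,"grip":4},
    {"dx":0,"dy":0,"dz":-17,"wx":0,"wy":0,"wz":0,"grip":4}
  ]
}}

```text
clock: 7.1
eef_pos: [0.5031, 0.0787, 0.3191]
tool_rot: [0.033, 0.999, 0.001, 0.006]
ft_force: [0.6, 0.5, 1.2]
grip_width: 0.0399
grasp_force: 0.0
```

```bash
python3 - <<'E'
from h import *
np.set_printoptions(precision=4,suppress=True)
p,d=viewer.camera('side'); print(stick(d,p,(300,200,360,262)))
p2,d2=viewer.camera('top'); np.savez('top1.npz',p=p2,d=d2); np.savez('side1.npz',p=p,d=d); o=monitor.get_obs(); print(o['eef_pos'],o['joint_pos'].round(3),o['clock'])
cv2.imwrite('pics/s4.png',cv2.resize(p[100:300,250:450,::-1],None,fx=3,fy=3))
# crank plan
yaw=.207; R=np.array([[np.cos(yaw),-np.sin(yaw),0],[np.sin(yaw),np.cos(yaw),0],[0,0,1]]); O=np.array([.6366,-.0814,0])
n=R@[-.469,0,.883]; s=R@[.883,0,.469]; y=R@[0,1,0]; A=O+R@[-.085,0,.105]
def pose(th,N,sg):
    x=s*np.cos(th)-y*np.sin(th); z=-n; X=sg*x; return A+.06*x+n*N, np.c_[X,np.cross(z,X),z]
for sg in(1,-1):
    for N in(.046,.14):
        P,M=pose(1.15,N,sg); print(sg,N,P,Ro.from_matrix(M).as_quat(),inc(P,M))
E
```

```text
(array([-0.0274,  0.0003]), array([0.5004, 0.0794]), np.float64(0.12828589478002583), np.float64(0.1769240150567446), (np.int64(330), np.int64(335), np.int64(230), np.int64(248)))
[0.5009 0.0784 0.3132] [0.155 0.234 0.207 1.541 0.    0.222] 7.2
1 0.046 [ 0.5647 -0.1525  0.1571] [ 0.8645 -0.4408  0.1882 -0.1517] [ -7.87 -22.62  15.62   0.46  -0.4   -2.21]
1 0.14 [ 0.5216 -0.1615  0.2401] [ 0.8645 -0.4408  0.1882 -0.1517] [ -3.65 -23.8    7.31   0.46  -0.4   -2.21]
-1 0.046 [ 0.5647 -0.1525  0.1571] [0.4408 0.8645 0.1517 0.1882] [ -7.87 -22.62  15.62  -0.33  -0.38   0.86]
-1 0.14 [ 0.5216 -0.1615  0.2401] [0.4408 0.8645 0.1517 0.1882] [ -3.65 -23.8    7.31  -0.33  -0.38   0.86]
```

View pics/s4.png

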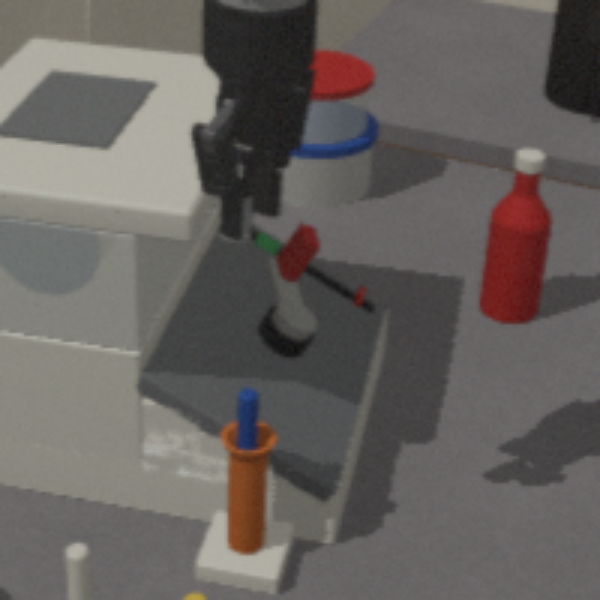

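The blue stick is home in the tube, with its top at crop px (248,392) and z≈0.177 m. The crank is still at about 1.15 rad. Next I move to the pre-grasp on the handle, leaning with the panel.

>>> {"name": "arm_command", "arguments": {
  "increments": [
    {"dx":1.5,"dy":-1,"dz":0,"wx":0.029,"wy":-0.025,"wz":-0.138,"grip":5},
    {"dx":3,"dy":-2.5,"dz":0,"wx":0.058,"wy":-0.05,"wz":-0.276,"grip":5},
    {"dx":4,"dy":-4.5,"dz":0,"wx":0.087,"wy":-0.075,"wz":-0.414,"grip":5},
    {"dx":4,"dy":-7,"dz":0,"wx":0.116,"wy":-0.1,"wz":-0.552,"grip":5},
    {"dx":4,"dy":-10,"dz":0,"wx":0.145,"wy":-0.125,"wz":-0.69,"grip":5},
    {"dx":4,"dy":-13,"dz":0,"wx":0.174,"wy":-0.15,"wz":-0.828,"grip":5},
    {"dx":4,"dy":-16,"dz":0,"wx":0.203,"wy":-0.175,"wz":-0.966,"grip":5},
    {"dx":3,"dy":-19,"dz":0,"wx":0.232,"wy":-0.2,"wz":-1.104,"grip":5},
    {"dx":2,"dy":-21.5,"dz":0,"wx":0.261,"wy":-0.225,"wz":-1.242,"grip":5},
    {"dx":1,"dy":-23.8,"dz":0,"wx":0.29,"wy":-0.25,"wz":-1.38,"grip":5}
  ]
}}

```text
clock: 8.2
eef_pos: [0.4732, -0.1593, 0.3098]
tool_rot: [-0.609, 0.774, -0.136, 0.109]
ft_force: [0.2, 0.6, -0.8]
grip_width: 0.0497
grasp_force: 0.0
```

```bash
cat >> h.py <<'E'
yaw=.207; RW=np.array([[np.cos(yaw),-np.sin(yaw),0],[np.sin(yaw),np.cos(yaw),0],[0,0,1]]); O=np.array([.6366,-.0814,0])
nn=RW@[-.469,0,.883]; ss=RW@[.883,0,.469]; yy=RW@[0,1,0]; A=O+RW@[-.085,0,.105]
def pose(th,N,sg,r=.06):
    x=ss*np.cos(th)-yy*np.sin(th); z=-nn; X=sg*x; return A+r*x+nn*N, np.c_[X,np.cross(z,X),z]
def st():
    o=monitor.get_obs(); print(o['clock'],o['joint_pos'].round(3),o['eef_pos'].round(4),o['ft_force'].round(1),o['grip_width'].round(4)); v=o['eef_pos']-A; print('s,y,n',v@ss,v@yy,v@nn,'theta',np.arctan2(-v@yy,v@ss),'lean err',Ro.from_quat(o['tool_rot']).as_matrix().T@nn)
E
python3 - <<'E'
from h import *
np.set_printoptions(precision=4,suppress=True)
st(); print(inc(*pose(1.15,.14,1)),inc(*pose(1.15,.046,1)))
E
```

```text
Traceback (most recent call last):
  File "h.py", line 40, in st
    o=monitor.get_obs(); print(o['clock'],o['joint_pos'].round(3),o['eef_pos'].round(4),o['ft_force'].round(1),o['grip_width'].round(4)); v=o['eef_pos']-A; print('s,y,n',v@ss,v@yy,v@nn,'theta',np.arctan2(-v@yy,v@ss),'lean err',Ro.from_quat(o['tool_rot']).as_matrix().T@nn)
                                                                                                               ^^^^^^^^^^^^^^^^^^^^^
AttributeError: 'float' object has no attribute 'round'
```

```bash
sed -i "s/o\['grip_width'\].round(4)/round(float(o['grip_width']),4)/" h.py
python3 - <<'E'
from h import *
np.set_printoptions(precision=4,suppress=True)
st(); print(inc(*pose(1.15,.14,1)),inc(*pose(1.15,.046,1)))
E
```

```text
8.2 [-0.351 -0.057 -0.187  1.092  0.043 -1.677] [ 0.4732 -0.1593  0.3098] [ 0.2  0.6 -0.8] 0.0497
s,y,n 0.01577564119792002 -0.04265472381341867 0.2235133313364083 theta 1.2165526497808843 lean err [ 0.1976  0.0946 -0.9755]
[-0.89 -2.07  8.18  0.17 -0.15 -0.83] [-2.75 -2.96 17.35  0.17 -0.15 -0.83]
```

>>> {"name": "arm_command", "arguments": {
  "increments": [
    {"dx":-0.1,"dy":-0.3,"dz":1.5,"wx":0.028,"wy":-0.025,"wz":-0.138,"grip":5},
    {"dx":-0.3,"dy":-0.7,"dz":3,"wx":0.057,"wy":-0.05,"wz":-0.277,"grip":5},
    {"dx":-0.5,"dy":-1,"dz":4.5,"wx":0.085,"wy":-0.075,"wz":-0.415,"grip":5},
    {"dx":-0.6,"dy":-1.4,"dz":6,"wx":0.113,"wy":-0.1,"wz":-0.553,"grip":5},
    {"dx":-0.8,"dy":-1.8,"dz":7.5,"wx":0.142,"wy":-0.125,"wz":-0.69,"grip":5},
    {"dx":-0.9,"dy":-2.1,"dz":8.2,"wx":0.17,"wy":-0.15,"wz":-0.83,"grip":5},
    {"dx":-0.9,"dy":-2.1,"dz":8.2,"wx":0.17,"wy":-0.15,"wz":-0.83,"grip":5},
    {"dx":-0.9,"dy":-2.1,"dz":8.2,"wx":0.17,"wy":-0.15,"wz":-0.83,"grip":5}
  ]
}}

```text
clock: 9.0
eef_pos: [0.5221, -0.1608, 0.2408]
tool_rot: [0.864, -0.443, 0.186, -0.151]
ft_force: [0.0, -0.6, 0.2]
grip_width: 0.05
grasp_force: 0.0
```

```bash
python3 - <<'E'
from h import *
np.set_printoptions(precision=4,suppress=True)
st(); print(inc(*pose(1.15,.14,1)),inc(*pose(1.15,.05,1)))
p,d=viewer.camera('side'); cv2.imwrite('pics/s5.png',cv2.resize(p[80:260,270:450,::-1],None,fx=3.3,fy=3.3))
E
```

```text
9.0 [-0.46   0.041 -0.319  0.818  0.293 -2.595] [ 0.5221 -0.1608  0.2408] [ 0.  -0.6  0.2] 0.05
s,y,n 0.02544250420924503 -0.05414243782473876 0.14023732241739265 theta 1.1315026337690512 lean err [-0.0018  0.0028 -0.9998]
[ 0.02  0.11  0.03  0.    0.   -0.  ] [ 0.04  0.09  9.03  0.    0.   -0.  ]
```

View pics/s5.png

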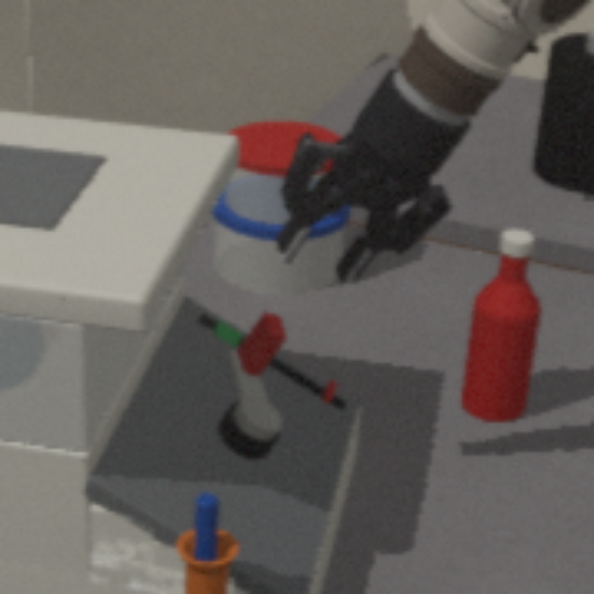

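The open fingers point along the panel normal, above the red handle (crop px 262,343). Going in to grip.

>>> {"name": "arm_command", "arguments": {
  "increments": [
    {"dx":0,"dy":0.1,"dz":3,"wx":0,"wy":0,"wz":0,"grip":5},
    {"dx":0,"dy":0.1,"dz":6,"wx":0,"wy":0,"wz":0,"grip":5},
    {"dx":0,"dy":0.1,"dz":8.5,"wx":0,"wy":0,"wz":0,"grip":5},
    {"dx":0,"dy":0.1,"dz":9.5,"wx":0,"wy":0,"wz":0,"grip":5},
    {"dx":0,"dy":0.1,"dz":9.5,"wx":0,"wy":0,"wz":0,"grip":3},
    {"dx":0,"dy":0.1,"dz":9.5,"wx":0,"wy":0,"wz":0,"grip":1},
    {"dx":0,"dy":0.1,"dz":9.5,"wx":0,"wy":0,"wz":0,"grip":1},
    {"dx":0,"dy":0.1,"dz":9.5,"wx":0,"wy":0,"wz":0,"grip":1}
  ]
}}

```text
clock: 9.85
eef_pos: [0.5649, -0.1536, 0.1586]
tool_rot: [0.864, -0.442, 0.188, -0.15]
ft_force: [-4.0, -3.3, -2.0]
grip_width: 0.0178
grasp_force: 56.8
```

```bash
python3 - <<'E'
from h import *
np.set_printoptions(precision=4,suppress=True)
st(); p,d=viewer.camera('side'); cv2.imwrite('pics/s6.png',cv2.resize(p[80:260,270:450,::-1],None,fx=3.3,fy=3.3))
E
```

```text
9.85 [-0.403  0.183 -0.391  0.586  0.268 -2.544] [ 0.5649 -0.1536  0.1586] [-4.  -3.3 -2. ] 0.0178
s,y,n 0.025149498688852405 -0.055959766133351484 0.04736563212705615 theta 1.1484239329706039 lean err [ 0.0021  0.0033 -0.9998]
```

>>> {"name": "arm_command", "arguments": {
  "increments": [
    {"dx":-0.02,"dy":0.48,"dz":0,"wx":0,"wy":0,"wz":0.08,"grip":1},
    {"dx":-0.12,"dy":1.19,"dz":0,"wx":0,"wy":0,"wz":0.2,"grip":1},
    {"dx":-0.31,"dy":1.89,"dz":0,"wx":0,"wy":0,"wz":0.32,"grip":1},
    {"dx":-0.57,"dy":2.55,"dz":0,"wx":0,"wy":0,"wz":0.44,"grip":1},
    {"dx":-0.92,"dy":3.19,"dz":0,"wx":0,"wy":0,"wz":0.56,"grip":1}
  ]
}}

```text
clock: 10.4
eef_pos: [0.5367, -0.1668, 0.1427]
tool_rot: [0.706, -0.666, 0.14, -0.194]
ft_force: [-6.2, -11.3, -4.4]
grip_width: 0.0178
grasp_force: 61.3
```

```bash
python3 - <<'E'
from h import *
np.set_printoptions(precision=4,suppress=True)
st()
E
```

```text
10.4 [-0.452  0.165 -0.46   0.547  0.281 -2.024] [ 0.5367 -0.1668  0.1427] [ -6.2 -11.3  -4.4] 0.0178
s,y,n -0.00906276372122674 -0.06302847602861814 0.047462959905675846 theta 1.7136058941547414 lean err [ 0.0094  0.0034 -0.9998]
```

>>> {"name": "arm_command", "arguments": {
  "increments": [
    {"dx":0.05,"dy":0.84,"dz":0,"wx":0,"wy":0,"wz":0.14,"grip":1},
    {"dx":-0.08,"dy":1.66,"dz":0,"wx":0,"wy":0,"wz":0.28,"grip":1},
    {"dx":-0.37,"dy":2.45,"dz":0,"wx":0,"wy":0,"wz":0.42,"grip":1},
    {"dx":-0.77,"dy":3.19,"dz":0,"wx":0,"wy":0,"wz":0.56,"grip":1},
    {"dx":-1.26,"dy":3.87,"dz":0,"wx":0,"wy":0,"wz":0.7,"grip":1},
    {"dx":-1.85,"dy":4.47,"dz":0,"wx":0,"wy":0,"wz":0.84,"grip":1},
    {"dx":-2.51,"dy":4.98,"dz":0,"wx":0,"wy":0,"wz":0.98,"grip":1},
    {"dx":-3.24,"dy":5.4,"dz":0,"wx":0,"wy":0,"wz":1.12,"grip":1},
    {"dx":-4.02,"dy":5.71,"dz":0,"wx":0,"wy":0,"wz":1.26,"grip":1},
    {"dx":-4.83,"dy":5.91,"dz":0,"wx":0,"wy":0,"wz":1.4,"grip":1}
  ]
}}

```text
clock: 11.4
eef_pos: [0.4741, -0.1178, 0.115]
tool_rot: [-0.109, 0.966, 0.022, 0.234]
ft_force: [-25.0, -4.3, 9.8]
grip_width: 0.0172
grasp_force: 57.6
```

```bash
python3 - <<'E'
from h import *
np.set_printoptions(precision=4,suppress=True)
st()
E
```

```text
11.4 [-0.407  0.065 -0.663  0.446  0.265 -0.579] [ 0.4741 -0.1178  0.115 ] [-25.   -4.3   9.8] 0.0172
s,y,n -0.06727245036101305 -0.0022309459800932893 0.047091714565196466 theta 3.1084419557693077 lean err [ 0.0148 -0.0007 -0.9997]
```

>>> {"name": "arm_command", "arguments": {
  "increments": [
    {"dx":0.14,"dy":0.88,"dz":0,"wx":0,"wy":0,"wz":0.14,"grip":1},
    {"dx":0.15,"dy":1.74,"dz":-0.1,"wx":0,"wy":0,"wz":0.28,"grip":1},
    {"dx":-0.05,"dy":2.57,"dz":-0.1,"wx":0,"wy":0,"wz":0.42,"grip":1},
    {"dx":-0.46,"dy":3.35,"dz":-0.1,"wx":0,"wy":0,"wz":0.56,"grip":1},
    {"dx":-0.98,"dy":4.06,"dz":-0.1,"wx":0,"wy":0,"wz":0.7,"grip":1},
    {"dx":-1.59,"dy":4.69,"dz":-0.1,"wx":0,"wy":0,"wz":0.84,"grip":1},
    {"dx":-2.29,"dy":5.23,"dz":-0.1,"wx":0,"wy":0,"wz":0.98,"grip":1},
    {"dx":-3.06,"dy":5.67,"dz":-0.1,"wx":0,"wy":0,"wz":1.12,"grip":1},
    {"dx":-3.87,"dy":6,"dz":-0.1,"wx":0,"wy":0,"wz":1.26,"grip":1},
    {"dx":-4.73,"dy":6.21,"dz":-0.1,"wx":0,"wy":0,"wz":1.4,"grip":1}
  ]
}}

```text
clock: 12.4
eef_pos: [0.5044, -0.0462, 0.1388]
tool_rot: [0.536, 0.81, 0.171, 0.167]
ft_force: [-4.5, -2.1, -5.2]
grip_width: 0.0172
grasp_force: 60.2
```

```bash
cat >> h.py <<'E'
def wn():
    o=monitor.get_obs(); f=o['ft_force']; v=o['eef_pos']-A; print('f s,y,n',round(f@ss,1),round(f@yy,1),round(f@nn,1)); th=np.arctan2(-v@yy,v@ss+.0042); print('th2',th,'r2',np.hypot(v@yy,v@ss+.0042))
E
python3 - <<'E'
from h import *
np.set_printoptions(precision=4,suppress=True)
st();wn()
E
```

```text
12.4 [-0.204  0.035 -0.627  0.462  0.188  1.009] [ 0.5044 -0.0462  0.1388] [-4.5 -2.1 -5.2] 0.0172
s,y,n -0.016926286872675656 0.06165045248870816 0.04720064049834356 theta -1.83874646825414 lean err [ 0.0037 -0.0061 -0.9998]
f s,y,n -6.7 -1.2 -2.3
th2 -1.774363503806465 r2 0.06295027140233868
```

>>> {"name": "arm_command", "arguments": {
  "increments": [
    {"dx":-0.06,"dy":0.88,"dz":0,"wx":0,"wy":0,"wz":0.14,"grip":1},
    {"dx":-0.25,"dy":1.74,"dz":0,"wx":0,"wy":0,"wz":0.28,"grip":1},
    {"dx":-0.55,"dy":2.57,"dz":0,"wx":0,"wy":0,"wz":0.42,"grip":1},
    {"dx":-0.96,"dy":3.35,"dz":0,"wx":0,"wy":0,"wz":0.56,"grip":1},
    {"dx":-1.48,"dy":4.06,"dz":0,"wx":0,"wy":0,"wz":0.7,"grip":1},
    {"dx":-2.09,"dy":4.69,"dz":0,"wx":0,"wy":0,"wz":0.84,"grip":1},
    {"dx":-2.79,"dy":5.23,"dz":0,"wx":0,"wy":0,"wz":0.98,"grip":1},
    {"dx":-3.56,"dy":5.67,"dz":0,"wx":0,"wy":0,"wz":1.12,"grip":1},
    {"dx":-4.37,"dy":6,"dz":0,"wx":0,"wy":0,"wz":1.26,"grip":1},
    {"dx":-5.23,"dy":6.21,"dz":0,"wx":0,"wy":0,"wz":1.4,"grip":1}
  ]
}}

```text
clock: 13.4
eef_pos: [0.5743, -0.0715, 0.1723]
tool_rot: [0.932, 0.274, 0.238, 0.017]
ft_force: [-9.0, 1.6, -2.1]
grip_width: 0.0169
grasp_force: 60.8
```

```bash
python3 - <<'E'
from h import *
np.set_printoptions(precision=4,suppress=True)
st();wn()
E
```

```text
13.4 [-0.228  0.135 -0.412  0.582  0.199  2.387] [ 0.5743 -0.0715  0.1723] [-9.   1.6 -2.1] 0.0169
s,y,n 0.05455679877805207 0.022541353404633965 0.047180417383520495 theta -0.3918099091431293 lean err [-0.0049 -0.0049 -0.9998]
f s,y,n -8.4 3.4 2.1
th2 -0.3663223095714115 r2 0.06293229708152329
```

>>> {"name": "arm_command", "arguments": {
  "increments": [
    {"dx":0,"dy":0,"dz":0,"wx":0,"wy":0,"wz":0,"grip":3},
    {"dx":0,"dy":0,"dz":0,"wx":0,"wy":0,"wz":0,"grip":5},
    {"dx":0,"dy":0,"dz":0,"wx":0,"wy":0,"wz":0,"grip":5},
    {"dx":0,"dy":0,"dz":-2.5,"wx":0,"wy":0,"wz":0,"grip":5},
    {"dx":0,"dy":0,"dz":-5.5,"wx":0,"wy":0,"wz":0,"grip":5},
    {"dx":0,"dy":0,"dz":-9,"wx":0,"wy":0,"wz":0,"grip":5},
    {"dx":0,"dy":0,"dz":-9.5,"wx":0,"wy":0,"wz":-0.13,"grip":5},
    {"dx":0,"dy":0,"dz":-9.5,"wx":0,"wy":0,"wz":-0.27,"grip":5},
    {"dx":0,"dy":0,"dz":-9.5,"wx":0,"wy":0,"wz":-0.41,"grip":5},
    {"dx":0,"dy":0,"dz":-9.5,"wx":0,"wy":0,"wz":-0.55,"grip":5}
  ]
}}

```text
clock: 14.4
eef_pos: [0.5344, -0.081, 0.2593]
tool_rot: [0.817, 0.522, 0.227, 0.086]
ft_force: [-0.2, 0.3, 0.6]
grip_width: 0.0504
grasp_force: 0.0
```

>>> {"name": "arm_command", "arguments": {
  "increments": [
    {"dx":0,"dy":0,"dz":0,"wx":0,"wy":0,"wz":-0.14,"grip":5},
    {"dx":0,"dy":0,"dz":0,"wx":0,"wy":0,"wz":-0.28,"grip":5},
    {"dx":0,"dy":0,"dz":0,"wx":0,"wy":0,"wz":-0.42,"grip":5},
    {"dx":0,"dy":0,"dz":0,"wx":0,"wy":0,"wz":-0.56,"grip":5},
    {"dx":0,"dy":0,"dz":0,"wx":0,"wy":0,"wz":-0.7,"grip":5},
    {"dx":0,"dy":0,"dz":0,"wx":0,"wy":0,"wz":-0.84,"grip":5},
    {"dx":0,"dy":0,"dz":0,"wx":0,"wy":0,"wz":-0.98,"grip":5},
    {"dx":0,"dy":0,"dz":0,"wx":0,"wy":0,"wz":-1.12,"grip":5},
    {"dx":0,"dy":0,"dz":0,"wx":0,"wy":0,"wz":-1.26,"grip":5},
    {"dx":0,"dy":0,"dz":0,"wx":0,"wy":0,"wz":-1.4,"grip":5}
  ]
}}

```text
clock: 15.4
eef_pos: [0.5344, -0.081, 0.259]
tool_rot: [0.289, 0.926, 0.118, 0.212]
ft_force: [-0.2, 0.3, -0.2]
grip_width: 0.0497
grasp_force: 0.0
```

```bash
python3 - <<'E'
from h import *
np.set_printoptions(precision=4,suppress=True)
st();wn()
D={}
for n in('side','top'):
    p,d=viewer.camera(n); D[n]=(p,d); hsv=cv2.cvtColor(p,cv2.COLOR_RGB2HSV)
    red=((hsv[...,0]<6)|(hsv[...,0]>172))&(hsv[...,1]>140)&(hsv[...,2]>60); v,u=np.nonzero(red); P=deproj(n,np.c_[u,v],d[red])-A; P=P[d[red]>0]
    S,Y,N=P@ss,P@yy,P@nn
    for nm,s in(('handle',(N>.02)&(N<.1)&(abs(Y)<.1)&(abs(S)<.11)),('marker',(abs(Y+.128)<.025)&(abs(N)<.02)&(abs(S)<.11))):
        if s.sum()>2: print(n,nm,s.sum(),'S',S[s].min(),S[s].max(),S[s].mean(),'Y',Y[s].min(),Y[s].max(),Y[s].mean(),'N',N[s].max())
P,M=pose(5.917,.14,-1,.06); P=P-ss*.0042; print(inc(P,M))
E
```

```text
15.4 [-0.272 -0.016 -0.336  0.809  0.218  0.382] [ 0.5344 -0.081   0.259 ] [-0.2  0.3 -0.2] 0.0497
s,y,n 0.05901085920751187 0.021437307553594184 0.14298888781135682 theta -0.34845386701438613 lean err [-0.0017  0.0005 -0.9998]
f s,y,n -0.2 0.4 -0.1
th2 -0.3269670895023807 r2 0.06674706642916431
side handle 174 S 0.03760324572216135 0.06503186767757783 0.051587264599433746 Y 0.015103957816959475 0.03591435622894485 0.02803870749930381 N 0.0840438773389909
side marker 9 S -0.009788726883563522 -0.004159773618501381 -0.0061494624969777485 Y -0.13712488463185998 -0.1117913089754634 -0.12126485250700937 N 0.013259276631792397
top handle 73 S 0.041470372328617514 0.06797484758979541 0.057224998984078755 Y 0.007982978497621557 0.027726693183318336 0.018598113363023906 N 0.08353347460984105
top marker 24 S -0.007851526131099804 -0.001644502754489213 -0.004380104391981022 Y -0.14357578309300809 -0.1146846495778865 -0.12895788445986053 N 0.01392225772060273
[ 0.49 -0.52  0.3  -0.    0.   -1.18]
```

>>> {"name": "arm_command", "arguments": {
  "increments": [
    {"dx":0.1,"dy":-0.1,"dz":0,"wx":0,"wy":0,"wz":-0.14,"grip":5},
    {"dx":0.2,"dy":-0.2,"dz":0,"wx":0,"wy":0,"wz":-0.28,"grip":5},
    {"dx":0.3,"dy":-0.3,"dz":0,"wx":0,"wy":0,"wz":-0.42,"grip":5},
    {"dx":0.4,"dy":-0.4,"dz":0,"wx":0,"wy":0,"wz":-0.56,"grip":5},
    {"dx":0.5,"dy":-0.5,"dz":0,"wx":0,"wy":0,"wz":-0.7,"grip":5},
    {"dx":0.5,"dy":-0.5,"dz":0,"wx":0,"wy":0,"wz":-0.84,"grip":5},
    {"dx":0.5,"dy":-0.5,"dz":0,"wx":0,"wy":0,"wz":-0.98,"grip":5},
    {"dx":0.5,"dy":-0.5,"dz":0,"wx":0,"wy":0,"wz":-1.12,"grip":5},
    {"dx":0.5,"dy":-0.5,"dz":0,"wx":0,"wy":0,"wz":-1.18,"grip":5},
    {"dx":0.5,"dy":-0.5,"dz":0,"wx":0,"wy":0,"wz":-1.18,"grip":5}
  ]
}}

```text
clock: 16.5
eef_pos: [0.528, -0.0821, 0.2553]
tool_rot: [-0.271, 0.932, -0.019, 0.241]
ft_force: [0.4, 0.2, 0.3]
grip_width: 0.05
grasp_force: 0.0
```

```bash
python3 - <<'E'
from h import *
np.set_printoptions(precision=4,suppress=True)
st();wn()
P,M=pose(5.917,.046,-1,.06); P=P-ss*.0042; print(inc(P,M))
E
```

```text
16.5 [-0.279 -0.025 -0.354  0.802  0.22  -0.795] [ 0.528  -0.0821  0.2553] [0.4 0.2 0.3] 0.05
s,y,n 0.05157713901972699 0.02158111398703233 0.14270964166702263 theta -0.3962875770295025 lean err [-0.0004 -0.001  -0.9998]
f s,y,n 0.6 0.1 0.1
th2 -0.3691771564089989 r2 0.05980663607115212
[-0.01 -0.01  9.67 -0.    0.   -0.01]
```

>>> {"name": "arm_command", "arguments": {
  "increments": [
    {"dx":0,"dy":0,"dz":3,"wx":0,"wy":0,"wz":0,"grip":5},
    {"dx":0,"dy":0,"dz":6,"wx":0,"wy":0,"wz":0,"grip":5},
    {"dx":0,"dy":0,"dz":8.5,"wx":0,"wy":0,"wz":0,"grip":5},
    {"dx":0,"dy":0,"dz":9.5,"wx":0,"wy":0,"wz":0,"grip":5},
    {"dx":0,"dy":0,"dz":9.5,"wx":0,"wy":0,"wz":0,"grip":3},
    {"dx":0,"dy":0,"dz":9.5,"wx":0,"wy":0,"wz":0,"grip":1},
    {"dx":0,"dy":0,"dz":9.5,"wx":0,"wy":0,"wz":0,"grip":1},
    {"dx":0,"dy":0,"dz":9.5,"wx":0,"wy":0,"wz":0,"grip":1}
  ]
}}

```text
clock: 17.3
eef_pos: [0.5719, -0.0735, 0.1722]
tool_rot: [-0.272, 0.931, -0.019, 0.242]
ft_force: [0.1, 0.3, 0.5]
grip_width: 0.0176
grasp_force: 58.9
```

```bash
python3 - <<'E'
from h import *
np.set_printoptions(precision=4,suppress=True)
st();wn()
E
```

```text
17.3 [-0.233  0.127 -0.426  0.568  0.2   -0.754] [ 0.5719 -0.0735  0.1722] [0.1 0.3 0.5] 0.0176
s,y,n 0.05211302553906629 0.021073586694597423 0.048402291078074255 theta -0.384278529663678 lean err [-0.0012 -0.0019 -0.9998]
f s,y,n 0.4 0.2 0.4
th2 -0.35808862631637123 r2 0.06012697316128799
```

>>> {"name": "arm_command", "arguments": {
  "increments": [
    {"dx":0.06,"dy":-0.84,"dz":0,"wx":0,"wy":0,"wz":0.14,"grip":1},
    {"dx":0.23,"dy":-1.66,"dz":0,"wx":0,"wy":0,"wz":0.28,"grip":1},
    {"dx":0.52,"dy":-2.45,"dz":0,"wx":0,"wy":0,"wz":0.42,"grip":1},
    {"dx":0.92,"dy":-3.19,"dz":0,"wx":0,"wy":0,"wz":0.56,"grip":1},
    {"dx":1.41,"dy":-3.87,"dz":0,"wx":0,"wy":0,"wz":0.7,"grip":1},
    {"dx":2,"dy":-4.47,"dz":0,"wx":0,"wy":0,"wz":0.84,"grip":1},
    {"dx":2.66,"dy":-4.98,"dz":0,"wx":0,"wy":0,"wz":0.98,"grip":1},
    {"dx":3.39,"dy":-5.4,"dz":0,"wx":0,"wy":0,"wz":1.12,"grip":1},
    {"dx":4.17,"dy":-5.71,"dz":0,"wx":0,"wy":0,"wz":1.26,"grip":1},
    {"dx":4.98,"dy":-5.91,"dz":0,"wx":0,"wy":0,"wz":1.4,"grip":1}
  ]
}}

```text
clock: 18.3
eef_pos: [0.5644, -0.1498, 0.16]
tool_rot: [0.395, 0.886, 0.141, 0.197]
ft_force: [-0.8, 0.2, 0.6]
grip_width: 0.0171
grasp_force: 59.3
```

```bash
python3 - <<'E'
from h import *
np.set_printoptions(precision=4,suppress=True)
st();wn()
E
```

```text
18.3 [-0.398  0.177 -0.397  0.583  0.269  0.496] [ 0.5644 -0.1498  0.16  ] [-0.8  0.2  0.6] 0.0171
s,y,n 0.026008796563740298 -0.052130463438021024 0.04842800739701363 theta 1.1080151530586768 lean err [-0.0022  0.0003 -0.9998]
f s,y,n -0.4 0.4 0.8
th2 1.0455983426476683 r2 0.060250780974957445
```

>>> {"name": "arm_command", "arguments": {
  "increments": [
    {"dx":0.06,"dy":-0.84,"dz":0,"wx":0,"wy":0,"wz":0.14,"grip":1},
    {"dx":0.23,"dy":-1.66,"dz":0,"wx":0,"wy":0,"wz":0.28,"grip":1},
    {"dx":0.52,"dy":-2.45,"dz":0,"wx":0,"wy":0,"wz":0.42,"grip":1},
    {"dx":0.92,"dy":-3.19,"dz":0,"wx":0,"wy":0,"wz":0.56,"grip":1},
    {"dx":1.41,"dy":-3.87,"dz":0,"wx":0,"wy":0,"wz":0.7,"grip":1},
    {"dx":2,"dy":-4.47,"dz":0,"wx":0,"wy":0,"wz":0.84,"grip":1},
    {"dx":2.66,"dy":-4.98,"dz":0,"wx":0,"wy":0,"wz":0.98,"grip":1},
    {"dx":3.39,"dy":-5.4,"dz":0,"wx":0,"wy":0,"wz":1.12,"grip":1},
    {"dx":4.17,"dy":-5.71,"dz":0,"wx":0,"wy":0,"wz":1.26,"grip":1},
    {"dx":4.98,"dy":-5.91,"dz":0,"wx":0,"wy":0,"wz":1.4,"grip":1}
  ]
}}

```text
clock: 19.3
eef_pos: [0.4956, -0.1507, 0.1241]
tool_rot: [0.873, 0.424, 0.235, 0.06]
ft_force: [-1.2, 0.9, 1.8]
grip_width: 0.0174
grasp_force: 59.4
```

```bash
python3 - <<'E'
from h import *
np.set_printoptions(precision=4,suppress=True)
st();wn()
E
```

```text
19.3 [-0.467  0.111 -0.587  0.477  0.296  1.831] [ 0.4956 -0.1507  0.1241] [-1.2  0.9  1.8] 0.0174
s,y,n -0.05043461449721429 -0.038790251923379176 0.048378252172358874 theta 2.4859668560991417 lean err [-0.0004  0.002  -0.9998]
f s,y,n -0.0 1.1 2.1
th2 2.443526906307852 r2 0.060351662959567565
```

>>> {"name": "arm_command", "arguments": {
  "increments": [
    {"dx":0.06,"dy":-0.84,"dz":0,"wx":0,"wy":0,"wz":0.14,"grip":1},
    {"dx":0.23,"dy":-1.66,"dz":0,"wx":0,"wy":0,"wz":0.28,"grip":1},
    {"dx":0.52,"dy":-2.45,"dz":0,"wx":0,"wy":0,"wz":0.42,"grip":1},
    {"dx":0.92,"dy":-3.19,"dz":0,"wx":0,"wy":0,"wz":0.56,"grip":1},
    {"dx":1.41,"dy":-3.87,"dz":0,"wx":0,"wy":0,"wz":0.7,"grip":1},
    {"dx":2,"dy":-4.47,"dz":0,"wx":0,"wy":0,"wz":0.84,"grip":1},
    {"dx":2,"dy":-4.47,"dz":0,"wx":0,"wy":0,"wz":0.84,"grip":1},
    {"dx":2,"dy":-4.47,"dz":0,"wx":0,"wy":0,"wz":0.84,"grip":1}
  ]
}}

```text
clock: 20.1
eef_pos: [0.4743, -0.1071, 0.1176]
tool_rot: [0.97, 0.035, 0.239, -0.04]
ft_force: [-6.4, 0.0, 7.7]
grip_width: 0.0171
grasp_force: 60.7
```

```bash
python3 - <<'E'
from h import *
np.set_printoptions(precision=4,suppress=True)
st();wn()
E
```

```text
20.1 [-0.386  0.047 -0.683  0.424  0.264  2.739] [ 0.4743 -0.1071  0.1176] [-6.4  0.   7.7] 0.0171
s,y,n -0.06399258561160191 0.008169205517364945 0.04822892843979392 theta -3.01462079778816 lean err [ 0.0008  0.0014 -0.9998]
f s,y,n -1.9 1.4 9.8
th2 -3.005807641977702 r2 0.06034806718450633
```

>>> {"name": "arm_command", "arguments": {
  "increments": [
    {"dx":0,"dy":0,"dz":0,"wx":0,"wy":0,"wz":0,"grip":3},
    {"dx":0,"dy":0,"dz":0,"wx":0,"wy":0,"wz":0,"grip":5},
    {"dx":0,"dy":0,"dz":0,"wx":0,"wy":0,"wz":0,"grip":5},
    {"dx":0,"dy":0,"dz":-2.5,"wx":0,"wy":0,"wz":0,"grip":5},
    {"dx":0,"dy":0,"dz":-6,"wx":0,"wy":0,"wz":0,"grip":5},
    {"dx":0,"dy":0,"dz":-10,"wx":0,"wy":0,"wz":0,"grip":5},
    {"dx":0,"dy":0,"dz":-13,"wx":0,"wy":0,"wz":0,"grip":5},
    {"dx":0,"dy":0,"dz":-13,"wx":0,"wy":0,"wz":0,"grip":5},
    {"dx":0,"dy":0,"dz":-13,"wx":0,"wy":0,"wz":0,"grip":5}
  ]
}}

```text
clock: 21.0
eef_pos: [0.415, -0.1197, 0.2321]
tool_rot: [0.97, 0.034, 0.239, -0.04]
ft_force: [0.0, -0.0, -0.0]
grip_width: 0.0499
grasp_force: 0.0
```

```bash
python3 - <<'E'
from h import *
np.set_printoptions(precision=4,suppress=True)
st()
for n in('side','top'):
    p,d=viewer.camera(n); hsv=cv2.cvtColor(p,cv2.COLOR_RGB2HSV)
    red=((hsv[...,0]<6)|(hsv[...,0]>172))&(hsv[...,1]>140)&(hsv[...,2]>60); g=(abs(hsv[...,0].astype(int)-60)<20)&(hsv[...,1]>80)
    for nm,k in(('red',red),('green',g)):
        v,u=np.nonzero(k); P=deproj(n,np.c_[u,v],d[k])-A; S,Y,N=P@ss,P@yy,P@nn; s=(abs(Y+.128)<.025)&(abs(N)<.02)&(abs(S)<.11)
        if s.any(): print(n,nm,s.sum(),S[s].min(),S[s].max(),S[s].mean(),'marker theta if red:',1.09+(S[s].mean()+.063)/.012)
    if n=='side': print(stick(d,p,(300,200,360,262))); cv2.imwrite('pics/s7.png',cv2.resize(p[100:370,170:450,::-1],None,fx=2.1,fy=2.1))
E
```

```text
21.0 [-0.495 -0.193 -0.555  0.821  0.307  2.638] [ 0.415  -0.1197  0.2321] [ 0. -0. -0.] 0.0499
s,y,n -0.06381603631424118 0.008042301361620135 0.17777430051034168 theta -3.0162303238600976 lean err [ 0.0016  0.0019 -0.9998]
side red 4 -0.07639674691443198 0.037239905397044464 -0.019526026889695375 marker theta if red: 4.712831092525385
side green 21 0.03073462794699698 0.05451881512593774 0.04722088910184913 marker theta if red: 10.27507409182076
(array([0.0125, 0.0125]), array([0.4995, 0.0787]), np.float64(0.12704942418433185), np.float64(0.17745043006155437), (np.int64(330), np.int64(335), np.int64(229), np.int64(248)))
top red 15 0.036663647055941724 0.041208326380782194 0.03876337979511497 marker theta if red: 9.570281649592912
top green 51 -0.05815684910609096 0.07016123015419572 0.03658414765274242 marker theta if red: 9.388678971061868
```

View pics/s7.png

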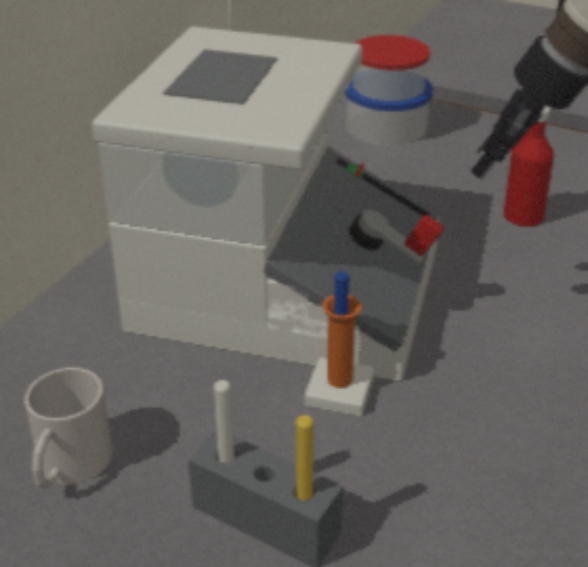

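The marker (crop px 358,171) is inside the green band at about 9.57 rad. The stick is home, the other sticks, bottle and mug are in place, and the gripper is clear.

```bash
python3 -c "
from workcell import job; print(job.job_done())"
```

```text
the job is handed in; nothing more can be done
None
```

I handed in the job with the blue stick home on the tube floor, the crank at about 9.57 rad (marker inside the green band), the other sticks, bottle and mug not visibly moved, and the gripper clear; no verdict came back.

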